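# Lay the stripped cluster's parts in their foam trays

### The job

The scooter's instrument cluster has been stripped on the bench: put its speedometer, fuel gauge, display module and green indicator lens each into the foam tray whose cut-out has that part's shape and size, face up and lying flat on the yellow floor of the cut-out. Set each one down gently, do not drop it, and leave the spray can and the clear parts box where they stand.

Things in the scene. Friction and masses are not known exactly. Their poses are not given: they have to be found in the camera images.
- speedo_center (a point): Speedometer head: upright round drum, 60 mm diameter, 44 mm tall, black side with a bright steel bezel, white dial on top with many ticks, a blue needle and a black hub. 120 to 220 g, standing loose on the bench, dial up. Point: its centre, 22 mm above its underside; z up; its turn about z does not matter.
- fuel_center (a point): Fuel gauge: upright round drum, 40 mm diameter, 36 mm tall, all black side and bezel, small white dial on top with a short arc of red and blue blocks. 50 to 95 g, loose on the bench, dial up. Point: its centre, 18 mm above its underside; z up; its turn about z does not matter.
- display_center (a point): Display module: black rectangular block 64 mm (its x) by 42 mm (its y), 28 mm tall, with a green circuit board as its lowest 6 mm and a pale grey-green screen on top. 65 to 125 g, loose on the bench, screen up. Point: its centre, 14 mm above its underside; z up.
- lens_center (a point): Indicator lens: green block of trapezoid outline, white arrow on top, white foot, 28 mm tall. Its parallel sides run along its x, 36 mm apart: long (76 mm) at y = -18 mm, short (42 mm) at y = +18 mm; the ends slope alike. 35 to 70 g, loose on the bench, arrow up. Point: mid-way between the parallel sides, 14 mm above the underside; z up.
- tray_speedo: Tray with the large round cut-out, 76 mm diameter. Fixed tray, 120 (x) x 104 (y) mm, 14 mm high; the cut-out is central, 8 mm deep, 8 mm clear of its part all round; its yellow foam floor is 6 mm above the bench, the flat black foam top 14 mm. Origin: centre of the underside, z up.
- tray_fuel: Tray with the small round cut-out, 56 mm diameter. Fixed tray, 120 (x) x 104 (y) mm, 14 mm high; the cut-out is central, 8 mm deep, 8 mm clear of its part all round; its yellow foam floor is 6 mm above the bench, the flat black foam top 14 mm. Origin: centre of the underside, z up.
- tray_display: Tray with the rectangular cut-out, 80 mm (tray x) by 58 mm (tray y). Fixed tray, 120 (x) x 104 (y) mm, 14 mm high; the cut-out is central, 8 mm deep, 8 mm clear of its part all round; its yellow foam floor is 6 mm above the bench, the flat black foam top 14 mm. Origin: centre of the underside, z up. The module lies in it x along x, either way round.
- tray_lens: Tray with the trapezoid cut-out: sides along x, 52 mm apart, long (101 mm) at -y, short (52 mm) at +y. Fixed tray, 120 (x) x 104 (y) mm, 14 mm high; the cut-out is central, 8 mm deep, 8 mm clear of its part all round; its yellow foam floor is 6 mm above the bench, the flat black foam top 14 mm. Origin: centre of the underside, z up. The lens lies with its x, y along the tray's (long side at long side).
- spray_can_center (a point): Bystander: blue aerosol can with an orange band and white cap, 65 mm diameter, 187 mm tall, standing loose beside the work on the robot's left. Point: its centre, 93.5 mm above the bench. Leave it alone.
- parts_box_center (a point): Bystander: clear open plastic box 100 x 160 x 45 mm high with a few small parts in it, standing loose beside the work on the robot's right. Point: its centre, 22.5 mm above the bench; x along its 100 mm side. Leave it alone.

How it is judged:
By the outcome, as a careful person would: the job done as asked, in the order asked, and still so for the second after the job is handed in, with the robot touching nothing.
It also fails if it takes over 112 s, if anything falls off the work surface, if the arm or the gripper's body presses on something with over 40 N, if the wrist force passes 120 N, or if a joint passes its speed limit or range.

### The arm

A 6-joint arm with a two-finger parallel gripper is mounted at the origin on the work surface. World frame = base frame: x ahead of the robot, y to its left, z up, the work surface at z = 0. Lengths are in m, angles in rad, forces in N, time in s.
With the tool pointing down it reaches from about 0.3 to 0.875 m from the base axis. Payload 6.4 kg.
Tool frame: the origin (TCP) lies midway between the tips of the shut fingers; the grasp point (between the pads) lies 19 mm behind it; z points along the fingers, y is the line along which they close (so a half turn about z gives the same grasp; the last joint's range is limited). The gripper opens to 85 mm and grips with 20 to 120 N. Pads are 22 mm wide; open, the fingers measure 114 mm over their backs; the gripper's body (76 mm by 85 mm) begins 54 mm behind the grasp point. The pads swing forward as they close: fully open they stand 13 mm farther back than shut.
Start: joints at [-1.516, 0.181, 1.607, -0, 1.354, -0.206], TCP at [0.148, -0.556, 0.231] pointing down, gripper open.
Joint ranges: [-2.99, 2.99], [-0.89, 2.07], [0.3, 2.58], [-1.14, 4.28], [0, 2.63], [-3.12, 3.12]. Speed limits (rad/s): [2.57, 2.57, 3.01, 3.14, 3.14, 3.14].

### API

Orientations are given as a unit quaternion [w, x, y, z].
In Python, from bench import ctrl gives the robot as it stands. The module is installed in compiled form; this text tells all that it offers.
- The arm moves only by the tool move_arm, never from a script. Its argument "plan" is one flat list of numbers, 6 for each row, row after row: the shift along the world's x, y, z in units of 50 mm (1.0 is 50 mm), then the turn, a rotation vector about the world's x, y, z in rad. A call has 1 to 10 rows; each row is the pose to reach, as a shift and turn from the pose commanded when the call began; what a row does not reach only later rows make up. A row lasts 1/8 s, in which the tool goes at most 62.5 mm and 10.7 degrees, less where a joint would pass 70% of its speed; a pose out of reach is approached as far as the arm can. A call with a gripper value outside its range is refused whole. "grip" is the finger opening in mm, from 0 to 85.4, set as the call begins (left out, the last holds). The fingers move at their own pace and stop on an object; the grip force is fixed at half the most. Time passes only in rows, so rows that repeat a pose let the fingers close. It gives the time, the measured TCP pose, the force, the opening and the grip force at its end, in the units of the state.
- ctrl.get_obs(): the state, without advancing time (a new reading comes with each control period).
- ctrl.camera(name): name is "scene" or "top" or "wrist"; returns a dict with "pixels" (400x640x3 uint8, red, green, blue), "fx", "fy", "cx", "cy" (pixels), "origin" and "attitude" of the camera in the world. Camera axes: x right, y down, z forward; pixel columns grow to the right and rows downward; lengths in m; the calibration is good to about 2 mm. The wrist camera is an equidistant fisheye: a pixel r from the principal point sees the ray r / f radians off the axis. A picture is of the moment at which its call begins. There is no depth.
- ctrl.hand_in(): hands the job in; it is judged then, once.
The state is a dict: "time_s": time; "q": joint angles; "dq": joint speeds; "joint_efforts": joint torques, N m; "eef_pos": TCP position; "eef_rot": TCP orientation; "wrist_force": force on the tool from outside, world axes, zero at the start; "torque": the same for the moment, N m; "opening": opening from 0.0 (shut) to 1.0 (fully open); "grasp_force": force on a finger pad.
Only numpy, scipy, OpenCV 4.12 (cv2) and the standard library are available. Lean on these libraries where they do the work, as an engineer would, in place of code of your own. Each camera call takes 0.05 s, during which the arm holds its last target. There are 200 camera calls.

## Working session

There is one attempt and no reset: what is moved stays moved. The work goes in short steps, Python scripts to look and compute and a tool call to move; the robot and the scene stay as the last step left them, time stands still between calls to the robot, and variables do not carry over. Pictures are saved under pics/ and viewed, at most 14 in all, crops included, and the job is handed in when it is done.

Besides the shell and the picture viewer there is one more tool, called after "Emit:" by a JSON object that holds its "method" and its "body", one argument or row to a line. move_arm: Moves the arm, as the interface text tells. Its arguments: {"type":"object","properties":{"plan":{"type":"array"},"grip":{"type":"number"}},"required":["plan"]}

```bash
mkdir -p pics; python3 - <<'E'
from bench import ctrl
import cv2
for n in("top","scene"):
    c=ctrl.camera(n); cv2.imwrite(f"pics/{n}0.png",c["pixels"][:,:,::-1])
    print(n,{k:c[k] for k in c if k!="pixels"})
o=ctrl.get_obs();print(o)
E
```

```text
top {'fx': 363.9067157472513, 'fy': 363.9067157472513, 'cx': 315.05098163357843, 'cy': 200.9492123301013, 'origin': array([ 0.42414379, -0.01346105,  1.19795667]), 'attitude': array([-0.0337702 ,  0.70705846, -0.70520041,  0.04025294])}
scene {'fx': 409.5150578679363, 'fy': 409.5150578679363, 'cx': 319.47010986642806, 'cy': 193.84257665840025, 'origin': array([ 1.1468684 , -0.45832892,  1.09584341]), 'attitude': array([-0.28088081,  0.84346655,  0.43148553, -0.15326576])}
{'time_s': 0.1, 'q': array([-1.51632212e+00,  1.81481116e-01,  1.60787035e+00, -1.23358564e-05,
        1.35379641e+00, -2.06305316e-01]), 'dq': array([-0.00101564, -0.00117934, -0.00288324, -0.00091042,  0.00018744,
        0.00030432]), 'joint_efforts': array([ 6.60727092e-04, -4.45877695e+01, -3.52240670e+01, -2.80563308e-04,
        4.10910841e-03,  6.24600574e-06]), 'eef_pos': array([ 0.14823801, -0.55506834,  0.23048436]), 'eef_rot': array([-7.75829206e-04,  9.91510819e-01,  1.30021890e-01,  5.29712721e-05]), 'wrist_force': array([-0.37215658,  0.4490626 ,  0.21586258]), 'torque': array([-0.06652342,  0.00655273, -0.00443627]), 'grasp_force': 0.0, 'opening': 0.9996065446907177}
```

View pics/top0.png

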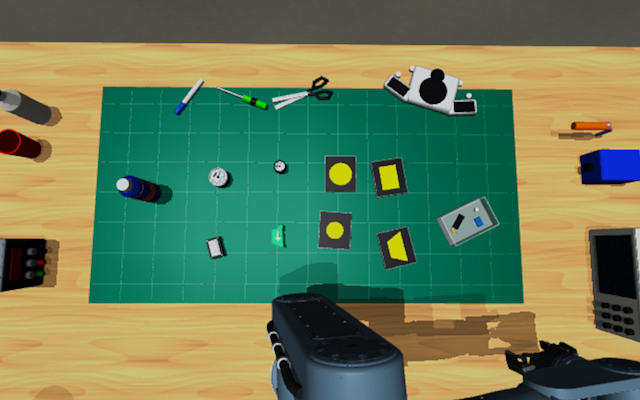

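View pics/scene0.png

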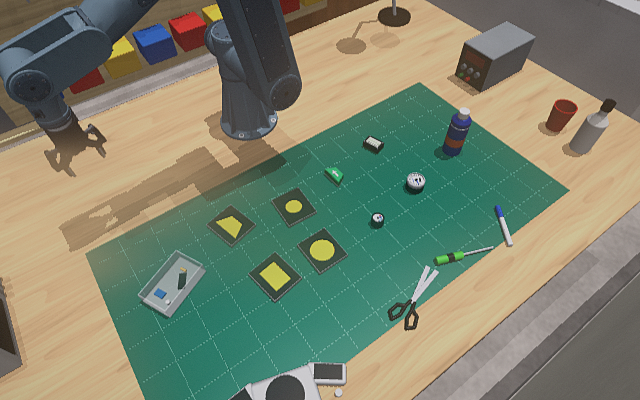

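The top view shows the speedo at about (219,177), fuel gauge (280,167), display (216,247) and lens (279,236). The trays are at speedo (341,174), display (389,177), fuel (335,230) and lens (397,247). The can is on the left at (138,188) and the box on the right at (468,222).

```bash
cat >h.py <<'E'
import numpy as np,cv2
from scipy.spatial.transform import Rotation as R
from bench import ctrl
def rot(q): return R.from_quat(np.r_[q[1:],q[0]])
def toworld(c,uv,z,fish=False):
    uv=np.atleast_2d(np.asarray(uv,float)); d=(uv-[c["cx"],c["cy"]])/[c["fx"],c["fy"]]
    if fish:
        th=np.linalg.norm(d,axis=1)[:,None]; ray=np.hstack([d*np.sinc(th/np.pi)/np.ones_like(th)*1/np.ones_like(th),np.cos(th)])
    else: ray=np.hstack([d,np.ones((len(d),1))])
    w=rot(c["attitude"]).apply(ray); o=np.asarray(c["origin"])
    return o+w*((z-o[2])/w[:,2])[:,None]
def topix(c,P,fish=False):
    p=rot(c["attitude"]).inv().apply(np.atleast_2d(P)-c["origin"])
    if fish:
        r=np.linalg.norm(p[:,:2],axis=1)[:,None]; d=p[:,:2]/r*np.arctan2(r,p[:,2:])
    else: d=p[:,:2]/p[:,2:]
    return d*[c["fx"],c["fy"]]+[c["cx"],c["cy"]]
def blobs(mask,amin):
    n,l,s,ce=cv2.connectedComponentsWithStats(mask.astype(np.uint8))
    return [(ce[i],s[i],(l==i)) for i in range(1,n) if s[i][4]>=amin]
E
python3 - <<'E'
from h import *
c=ctrl.camera("top"); im=c["pixels"]; hsv=cv2.cvtColor(im,cv2.COLOR_RGB2HSV)
H,S,V=[hsv[...,i].astype(int) for i in range(3)]
roi=np.zeros(H.shape,bool); roi[140:285,180:425]=1
def corners(m): 
    cn=max(cv2.findContours(m.astype(np.uint8),0,2)[0],key=cv2.contourArea); return cv2.minAreaRect(cn)
for nm,m,z in [("yellow",(abs(H-29)<6)&(S>150)&(V>120),.006),("black",(S<90)&(V<95),.014),("white",(S<70)&(V>120),.03),("green",(S>150)&(V>150)&(H>60)&(H<90),.028)]:
    for ce,s,b in blobs(m&roi,12):
        r=corners(b); bx=toworld(c,cv2.boxPoints(r),z)[:,:2]
        e=bx[1]-bx[0]; f=bx[2]-bx[1]
        print(nm,ce.round(1),s[4],toworld(c,ce,z)[0,:2].round(4),"box ctr",bx.mean(0).round(4),"sides",np.linalg.norm(e).round(3),np.degrees(np.arctan2(e[1],e[0])).round(1),np.linalg.norm(f).round(3))
cv2.imwrite("pics/crop1.png",cv2.resize(im[145:275,195:425,::-1],None,fx=3.45,fy=3.45,interpolation=cv2.INTER_CUBIC))
w=ctrl.camera("wrist"); print({k:w[k] for k in w if k!="pixels"})
E
```

```text
yellow [340.1 173.6] 415 [ 0.641  -0.1073] box ctr [ 0.6398 -0.107 ] sides 0.073 -89.8 0.074
yellow [388.6 176.9] 415 [ 0.6304 -0.2687] box ctr [ 0.6308 -0.2686] sides 0.058 -79.7 0.081
yellow [334.4 229.9] 243 [ 0.4547 -0.0878] box ctr [ 0.4559 -0.088 ] sides 0.056 -45.0 0.055
yellow [396.9 247.4] 381 [ 0.3981 -0.2913] box ctr [ 0.3975 -0.2888] sides 0.052 -75.3 0.095
black [340.6 174.5] 602 [ 0.6365 -0.1082] box ctr [ 0.6386 -0.1063] sides 0.1 -89.8 0.114
black [388.1 177.4] 616 [ 0.6275 -0.2653] box ctr [ 0.6286 -0.2663] sides 0.105 -80.2 0.119
black [279.  169.7] 23 [0.652  0.0949] box ctr [0.6542 0.0966] sides 0.02 -20.7 0.04
black [225.  180.9] 34 [0.614  0.2715] box ctr [0.613  0.2747] sides 0.056 -34.0 0.025
black [335. 230.] 813 [ 0.4542 -0.0893] box ctr [ 0.4537 -0.0891] sides 0.116 -3.0 0.101
black [395.2 247.6] 719 [ 0.3976 -0.2837] box ctr [ 0.3987 -0.2863] sides 0.106 -76.0 0.117
black [218.4 244.2] 59 [0.4073 0.2869] box ctr [0.408  0.2862] sides 0.032 -46.1 0.067
black [212.4 253.4] 37 [0.3782 0.3054] box ctr [0.3834 0.3109] sides 0.027 -44.1 0.062
white [279.4 165.7]
[... 1512 characters left out ...]
281] sides 0.014 -78.6 0.025
green [325.7 252.3] 24 [ 0.3826 -0.0583] box ctr [ 0.3821 -0.0609] sides 0.048 -89.9 0.003
green [245.5 267.5] 16 [0.3346 0.1957] box ctr [0.3346 0.1957] sides 0.003 -89.9 0.022
green [276.6 275.3] 31 [0.3103 0.097 ] box ctr [0.3082 0.097 ] sides 0.006 -86.1 0.05
green [214.5 278.3] 15 [0.3009 0.2927] box ctr [0.3002 0.2926] sides 0.003 -89.9 0.022
green [255.8 281.8] 61 [0.2903 0.1624] box ctr [0.2988 0.1476] sides 0.031 1.3 0.098
{'fx': 309.70691628693146, 'fy': 309.70691628693146, 'cx': 319.74365466623635, 'cy': 203.02186346604822, 'origin': array([ 0.21583377, -0.53670897,  0.37248855]), 'attitude': array([ 0.10872416,  0.78555964, -0.60332811, -0.08408513])}
```

View pics/crop1.png

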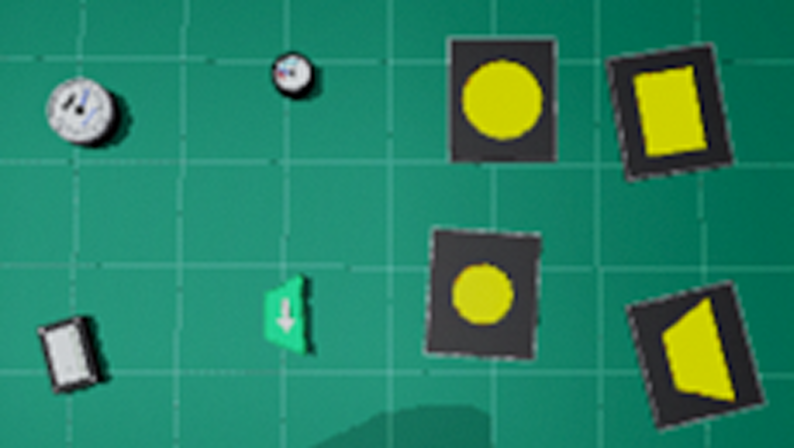

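The crop settles the layout and directions:
- **Display:** long side about 17° from world x, so roughly in line with the present tool yaw of 15°.
- **Lens:** x about +2°, long side facing −y.
- **Display tray:** about 10°.
- **Lens tray:** about 14°.

I'll take the speedo first, at about (0.624, 0.289).

Emit:
{"method": "move_arm", "body": {
  "plan": [0.3,0.5,0,0,0,0,0.8,1.4,0,0,0,0,1.3,2.4,0,0,0,0,1.9,3.4,-0.1,0,0,0,2.5,4.4,-0.2,0,0,0,3.1,5.4,-0.3,0,0,0,3.7,6.4,-0.4,0,0,0,4.3,7.4,-0.5,0,0,0,4.9,8.5,-0.6,0,0,0,5.5,9.6,-0.7,0,0,0],
  "grip": 85
}}

```text
time_s: 1.45
eef_pos: [0.4237, -0.0744, 0.1965]
eef_rot: [0.0, 0.992, 0.13, 0.0]
wrist_force: [0.8, -0.3, 0.8]
opening: 0.996
grasp_force: 0.0
```

Emit:
{"method": "move_arm", "body": {
  "plan": [0.5,1.0,-0.1,0,0,0,1.0,2.0,-0.2,0,0,0,1.5,3.0,-0.3,0,0,0,2.0,4.0,-0.4,0,0,0,2.5,5.0,-0.5,0,0,0,3.0,6.0,-0.6,0,0,0,3.4,6.6,-0.7,0,0,0,3.7,7.0,-0.8,0,0,0,3.8,7.2,-0.9,0,0,0,3.8,7.2,-0.9,0,0,0]
}}

```text
time_s: 2.7
eef_pos: [0.6123, 0.2838, 0.1503]
eef_rot: [0.0, 0.991, 0.13, -0.001]
wrist_force: [-0.3, -0.1, 0.1]
opening: 0.995
grasp_force: 0.0
```

```bash
python3 - <<'E'
from h import *
c=ctrl.camera("wrist"); cv2.imwrite("pics/w1.png",c["pixels"][:,:,::-1])
o=ctrl.get_obs(); print(o["eef_pos"].round(4),o["time_s"],o["wrist_force"].round(1),(rot(o["eef_rot"])).as_matrix().round(3))
print(topix(c,[[.6235,.2885,.044],o["eef_pos"]],True))
np.save("w1.npy",c["pixels"])
E
```

```text
[0.6124 0.2833 0.1508] 2.75 [-0.   0.1 -0.9] [[ 0.966  0.258 -0.001]
 [ 0.258 -0.966 -0.001]
 [-0.001  0.    -1.   ]]
[[318.33660022 188.41595668]
 [321.7910638  260.13025775]]
```

View pics/w1.png

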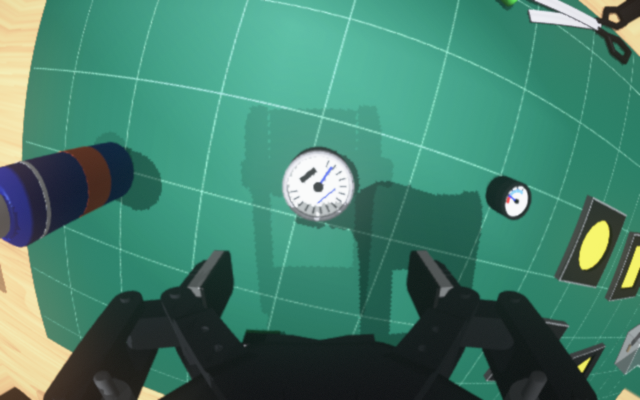

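The wrist view shows the speedo dial at (318,185), within 4 px of the prediction. The fuel gauge dial is at (516,200), and the can is well clear on the left.

```bash
python3 - <<'E'
from h import *
c=ctrl.camera("wrist"); im=c["pixels"]; hsv=cv2.cvtColor(im,cv2.COLOR_RGB2HSV).astype(int)
m=(hsv[...,1]<60)&(hsv[...,2]>110); m[:, :270]=0; m[230:]=0; m[:140]=0; m[:,540:]=0
for ce,s,b in blobs(m,150):
    (u,v),r=cv2.minEnclosingCircle(max(cv2.findContours(b.astype(np.uint8),0,2)[0],key=cv2.contourArea))
    z=.044 if u<400 else .036
    print(ce,(u,v),r,toworld(c,[u,v],z,True)-ctrl.get_obs()["eef_pos"],toworld(c,[u,v],z,True),toworld(c,[[u-r,v],[u+r,v]],z,True).round(4))
E
```

```text
[317.3646351  185.47266545] (317.2887268066406, 185.5) 36.29810333251953 [[ 0.01316912  0.0063407  -0.1072421 ]] [[0.6256669  0.28942854 0.044     ]] [[0.618  0.3184 0.044 ]
 [0.6334 0.2605 0.044 ]]
[516.05285412 201.58773784] (514.0, 200.0) 16.155593872070312 [[ 0.04973906 -0.18560792 -0.1152421 ]] [[0.66223684 0.09747993 0.036     ]] [[0.6569 0.1172 0.036 ]
 [0.668  0.0762 0.036 ]]
```

Emit:
{"method": "move_arm", "body": {
  "plan": [0.15,0.1,-0.3,0,0,0,0.26,0.13,-0.8,0,0,0,0.26,0.13,-1.3,0,0,0,0.26,0.13,-1.8,0,0,0,0.26,0.13,-2.2,0,0,0,0.26,0.13,-2.5,0,0,0,0.26,0.13,-2.7,0,0,0,0.26,0.13,-2.76,0,0,0,0.26,0.13,-2.76,0,0,0]
}}

```text
time_s: 3.92
eef_pos: [0.6263, 0.2905, 0.0138]
eef_rot: [-0.0, 0.992, 0.13, 0.0]
wrist_force: [0.3, 0.7, -0.1]
opening: 0.993
grasp_force: 0.0
```

Emit:
{"method": "move_arm", "body": {
  "plan": [0,0,0,0,0,0,0,0,0,0,0,0,0,0,0,0,0,0,0,0,0,0,0,0,0,0,0,0,0,0,0,0,0,0,0,0],
  "grip": 40
}}

```text
time_s: 4.68
eef_pos: [0.6269, 0.2907, 0.0147]
eef_rot: [-0.0, 0.992, 0.13, 0.001]
wrist_force: [0.7, -0.1, 5.6]
opening: 0.684
grasp_force: 65.2
```

Emit:
{"method": "move_arm", "body": {
  "plan": [0,0,0.1,0,0,0,0,0,0.5,0,0,0,0,0,1.2,0,0,0,0,-0.4,1.8,0,0,0,0,-1.0,2.0,0,0,0,0.1,-1.8,2.0,0,0,0,0.1,-2.7,2.0,0,0,0,0.1,-3.7,2.0,0,0,0,0.2,-4.7,2.0,0,0,0,0.2,-5.6,2.0,0,0,0]
}}

```text
time_s: 5.92
eef_pos: [0.6363, 0.0085, 0.1148]
eef_rot: [0.0, 0.992, 0.13, 0.001]
wrist_force: [-0.3, 0.0, -1.2]
opening: 0.683
grasp_force: 64.6
```

Emit:
{"method": "move_arm", "body": {
  "plan": [0,-0.8,0,0,0,0,0,-1.5,0,0,0,0,0,-2.0,0,0,0,0,0,-2.3,0,0,0,0,0,-2.35,0,0,0,0,0,-2.35,0,0,0,0]
}}

```text
time_s: 6.68
eef_pos: [0.6359, -0.1064, 0.1135]
eef_rot: [-0.0, 0.991, 0.13, -0.0]
wrist_force: [-0.3, 0.1, -1.1]
opening: 0.682
grasp_force: 64.6
```

```bash
python3 - <<'E'
from h import *
c=ctrl.camera("wrist"); cv2.imwrite("pics/w2.png",c["pixels"][:,:,::-1])
o=ctrl.get_obs(); print(o["eef_pos"].round(4),o["time_s"],o["opening"],o["grasp_force"])
im=c["pixels"]; hsv=cv2.cvtColor(im,cv2.COLOR_RGB2HSV).astype(int)
for ce,s,b in blobs((abs(hsv[...,0]-29)<6)&(hsv[...,1]>150)&(hsv[...,2]>110),100): print("y",ce.round(1),s,toworld(c,ce,.006,True).round(4))
print(topix(c,[[.639,-.107,.006],[.4545,-.089,.006],[.63,-.268,.006],[.398,-.288,.006],[*o["eef_pos"][:2],o["eef_pos"][2]-.0145+.044]],True))
E
```

```text
[ 0.6359 -0.1061  0.1134] 6.725 0.6821834716446541 64.61325645446777
y [490.6 254.5] [466 218  44  68 212] [[ 0.6277 -0.2843  0.006 ]]
[[321.96857007 199.13941267]
 [261.61639869 353.69840934]
 [479.09355237 249.40199446]
 [407.13114048 405.8947545 ]
 [320.25535851 289.96940357]]
```

View pics/w2.png

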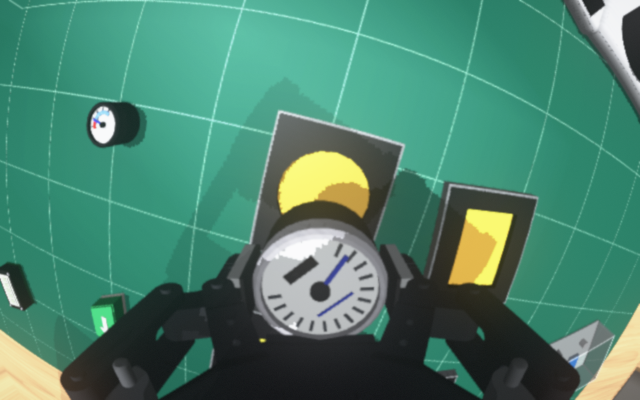

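The speedo is held level over its tray. The cut-out arc is centred near (324,196), which agrees with the top-camera estimate to 2–3 mm. Lowering.

Emit:
{"method": "move_arm", "body": {
  "plan": [0.05,-0.02,-0.2,0,0,0,0.05,-0.02,-0.6,0,0,0,0.05,-0.02,-1.0,0,0,0,0.05,-0.02,-1.4,0,0,0,0.05,-0.02,-1.65,0,0,0,0.05,-0.02,-1.75,0,0,0,0.05,-0.02,-1.8,0,0,0,0.05,-0.02,-1.82,0,0,0,0.05,-0.02,-1.84,0,0,0,0.05,-0.02,-1.86,0,0,0]
}}

```text
time_s: 7.98
eef_pos: [0.6388, -0.1083, 0.0208]
eef_rot: [0.0, 0.992, 0.13, 0.0]
wrist_force: [0.6, 0.9, -1.6]
opening: 0.683
grasp_force: 64.6
```

Emit:
{"method": "move_arm", "body": {
  "plan": [0,0,-0.01,0,0,0,0,0,-0.01,0,0,0]
}}

```text
time_s: 8.22
eef_pos: [0.6387, -0.1083, 0.0206]
eef_rot: [0.0, 0.992, 0.13, 0.0]
wrist_force: [-2.3, 0.2, 5.8]
opening: 0.683
grasp_force: 65.3
```

Contact is at +5.8 N, so it's seated. I'll open slowly and rise.

Emit:
{"method": "move_arm", "body": {
  "plan": [0,0,0,0,0,0,0,0,0,0,0,0,0,0,0,0,0,0,0,0,0,0,0,0],
  "grip": 80
}}

```text
time_s: 8.72
eef_pos: [0.6384, -0.1082, 0.0197]
eef_rot: [-0.0, 0.992, 0.13, -0.0]
wrist_force: [-0.3, -1.5, -0.5]
opening: 0.937
grasp_force: 0.0
```

Emit:
{"method": "move_arm", "body": {
  "plan": [0,0,0.2,0,0,0,0,0,0.6,0,0,0,0,0,1.2,0,0,0,0,0.3,1.8,0,0,0,0,0.9,2.2,0,0,0,0,1.7,2.2,0,0,0,0,2.6,2.2,0,0,0,0.1,3.4,2.2,0,0,0,0.2,3.9,2.2,0,0,0,0.2,3.9,2.2,0,0,0]
}}

```text
time_s: 9.98
eef_pos: [0.649, 0.0888, 0.1317]
eef_rot: [0.0, 0.991, 0.131, 0.001]
wrist_force: [0.1, -1.2, -0.0]
opening: 0.939
grasp_force: 0.0
```

```bash
cat >>h.py <<'E'
def look(name,*pts):
    c=ctrl.camera("wrist"); cv2.imwrite(f"pics/{name}.png",c["pixels"][:,:,::-1]); np.save(name+".npy",c["pixels"])
    o=ctrl.get_obs(); print(o["eef_pos"].round(4),o["time_s"],o["opening"].round(3)); 
    if pts: print(topix(c,pts,True).round(1))
    return c,o
E
python3 - <<'E'
from h import *
c,o=look("w3",[.6622,.0965,.036],[.6388,-.108,.05])
im=c["pixels"]; hsv=cv2.cvtColor(im,cv2.COLOR_RGB2HSV).astype(int)
for ce,s,b in blobs((hsv[...,1]<60)&(hsv[...,2]>110),100):
    if 250<ce[0]<620 and ce[1]<260: print(ce.round(1),s,toworld(c,ce,.036,True)[0].round(4))
E
```

```text
Traceback (most recent call last):
  File "h.py", line 23, in look
    o=ctrl.get_obs(); print(o["eef_pos"].round(4),o["time_s"],o["opening"].round(3));
                                                              ^^^^^^^^^^^^^^^^^^
AttributeError: 'float' object has no attribute 'round'
```

View pics/w3.png

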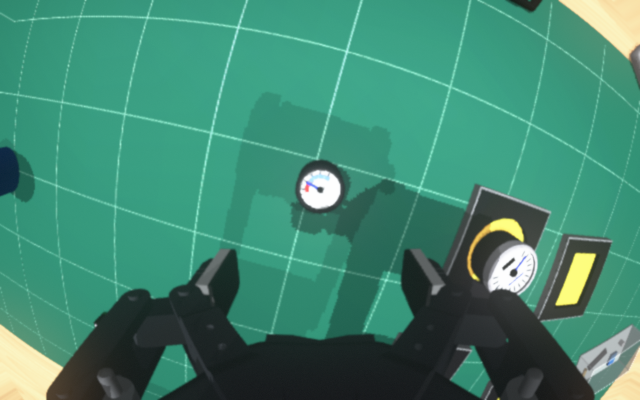

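The fuel gauge is at (321,187), and the speedo sits upright in its cut-out at (512,267) with yellow showing around it.

```bash
sed -i 's/\.round(3))/)/' h.py; python3 - <<'E'
from h import *
c,o=look("w3b",[.6622,.0965,.036],[.6388,-.108,.05])
im=c["pixels"]; hsv=cv2.cvtColor(im,cv2.COLOR_RGB2HSV).astype(int)
for ce,s,b in blobs((hsv[...,1]<60)&(hsv[...,2]>110),100):
    if 250<ce[0]<620 and ce[1]<300: print(ce.round(1),s,toworld(c,ce,.036,True)[0].round(4))
E
```

```text
[0.6488 0.0866 0.131 ] 10.075 0.9366739195999095
[[313.5 188.1]
 [515.  270.9]]
[598.1   9.9] [584   0  35  31 154] [ 0.9379 -0.1447  0.036 ]
[318.8 188.8] [ 298  169   42   40 1208] [0.6628 0.0923 0.036 ]
[501.9 200.1] [465 185  85  43 340] [ 0.6969 -0.0692  0.036 ]
[569.3 259.7] [538 236  74  82 304] [ 0.6605 -0.1994  0.036 ]
[512.3 267.5] [ 486  241   51   54 1933] [ 0.6369 -0.1156  0.036 ]
```

Emit:
{"method": "move_arm", "body": {
  "plan": [0.15,0.06,-0.3,0,0,0,0.27,0.11,-0.8,0,0,0,0.27,0.11,-1.3,0,0,0,0.27,0.11,-1.8,0,0,0,0.27,0.11,-2.2,0,0,0,0.27,0.11,-2.35,0,0,0,0.27,0.11,-2.38,0,0,0,0.27,0.11,-2.38,0,0,0]
}}

```text
time_s: 11.08
eef_pos: [0.6628, 0.0922, 0.0118]
eef_rot: [0.0, 0.992, 0.13, 0.001]
wrist_force: [-0.1, -0.5, 0.4]
opening: 0.937
grasp_force: 0.0
```

Emit:
{"method": "move_arm", "body": {
  "plan": [0,0,0,0,0,0,0,0,0,0,0,0,0,0,0,0,0,0,0,0,0,0,0,0,0,0,0,0,0,0,0,0,0,0,0,0,0,0,0,0,0,0],
  "grip": 25
}}

```text
time_s: 11.95
eef_pos: [0.6627, 0.0923, 0.0118]
eef_rot: [0.0, 0.992, 0.13, 0.001]
wrist_force: [-0.4, 1.1, 5.6]
opening: 0.449
grasp_force: 60.7
```

Emit:
{"method": "move_arm", "body": {
  "plan": [0,0,0.1,0,0,0,0,0,0.5,0,0,0,0,0,1.1,0,0,0,-0.3,-0.3,1.6,0,0,0,-0.9,-0.8,1.8,0,0,0,-1.6,-1.4,1.8,0,0,0,-2.4,-2.1,1.8,0,0,0,-3.2,-2.8,1.8,0,0,0,-3.8,-3.3,1.8,0,0,0,-4.1,-3.6,1.8,0,0,0]
}}

```text
time_s: 13.2
eef_pos: [0.4557, -0.0887, 0.1018]
eef_rot: [0.0, 0.992, 0.129, 0.0]
wrist_force: [0.8, -0.2, -0.6]
opening: 0.448
grasp_force: 60.4
```

Emit:
{"method": "move_arm", "body": {
  "plan": [-0.05,0,0,0,0,0,-0.05,0,0,0,0,0]
}}

```text
time_s: 13.45
eef_pos: [0.455, -0.0875, 0.1016]
eef_rot: [0.0, 0.992, 0.13, 0.001]
wrist_force: [0.3, -0.1, -0.9]
opening: 0.448
grasp_force: 60.4
```

```bash
python3 - <<'E'
from h import *
c,o=look("w4",[.4547,-.0885,.006]); p=o["eef_pos"]
print(topix(c,[[p[0],p[1],p[2]-.0118+.036]],True))
a=np.linspace(0,2*np.pi,40)
im=c["pixels"][:,:,::-1].copy()
for q in topix(c,np.c_[.4547+.028*np.cos(a),-.0885+.028*np.sin(a),0*a+.014],True): cv2.circle(im,tuple(int(x) for x in q.round()),1,(255,0,255),-1)
cv2.imwrite("pics/w4.png",im)
E
```

```text
[ 0.4552 -0.0874  0.1014] 13.5 0.4443038491264111
[[321.3 207.2]]
[[320.66462446 283.2868747 ]]
```

View pics/w4.png

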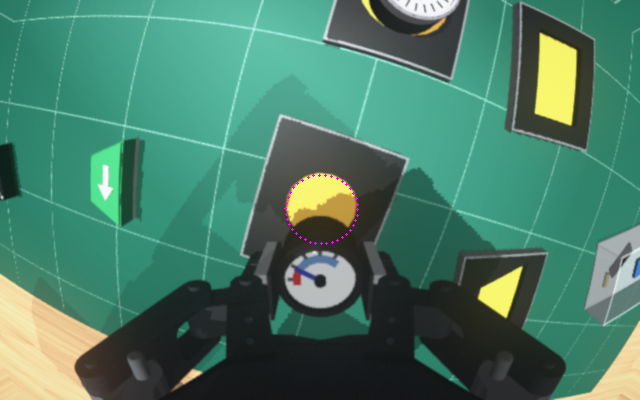

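The projected rim lies right on the cut-out, centred near (321,208), and the gauge is level at (320,280). Lowering.

Emit:
{"method": "move_arm", "body": {
  "plan": [0,-0.02,-0.2,0,0,0,0,-0.02,-0.6,0,0,0,0,-0.02,-1.0,0,0,0,0,-0.02,-1.35,0,0,0,0,-0.02,-1.53,0,0,0,0,-0.02,-1.6,0,0,0,0,-0.02,-1.63,0,0,0,0,-0.02,-1.65,0,0,0,0,-0.02,-1.67,0,0,0,0,-0.02,-1.67,0,0,0]
}}

```text
time_s: 14.75
eef_pos: [0.4548, -0.0889, 0.0178]
eef_rot: [0.0, 0.992, 0.13, 0.0]
wrist_force: [-0.1, 0.4, 3.3]
opening: 0.448
grasp_force: 60.7
```

Emit:
{"method": "move_arm", "body": {
  "plan": [0,0,0,0,0,0,0,0,0,0,0,0,0,0,0,0,0,0,0,0,0,0,0,0,0,0,0.2,0,0,0,0,0,0.7,0,0,0,0,0,1.3,0,0,0,0,0,1.9,0,0,0,0,0.5,2.2,0,0,0,-0.2,1.3,2.2,0,0,0],
  "grip": 80
}}

```text
time_s: 16.0
eef_pos: [0.4463, -0.0242, 0.1299]
eef_rot: [0.001, 0.992, 0.129, 0.002]
wrist_force: [0.5, -0.3, -0.9]
opening: 0.934
grasp_force: 0.0
```

Emit:
{"method": "move_arm", "body": {
  "plan": [-0.2,0.9,0,0,0,0,-0.4,1.8,0,0,0,0,-0.6,2.7,0,0,0,0,-0.8,3.6,0,0,0,0,-1.0,4.5,0,0,0,0,-1.1,5.3,0,0,0,0,-1.2,5.9,0,0,0,0,-1.2,6.3,0,0,0,0,-1.2,6.35,0,0,0,0,-1.2,6.35,0,0,0,0]
}}

```text
time_s: 17.25
eef_pos: [0.3844, 0.2934, 0.1276]
eef_rot: [0.0, 0.991, 0.13, 0.0]
wrist_force: [-0.3, -0.3, 1.0]
opening: 0.936
grasp_force: 0.0
```

```bash
python3 - <<'E'
from h import *
c,o=look("w5")
im=c["pixels"]; hsv=cv2.cvtColor(im,cv2.COLOR_RGB2HSV).astype(int)
for ce,s,b in blobs((hsv[...,1]<60)&(hsv[...,2]>100),100):
    if 200<ce[0]<620 and ce[1]<270:
        cn=max(cv2.findContours(b.astype(np.uint8),0,2)[0],key=cv2.contourArea)
        bx=toworld(c,cv2.boxPoints(cv2.minAreaRect(cn)),.028,True)[:,:2]; e=np.diff(bx,axis=0)
        print(ce.round(1),s,toworld(c,ce,.028,True)[0].round(4),bx.mean(0).round(4),[(np.linalg.norm(k).round(4),np.degrees(np.arctan2(k[1],k[0])).round(1)) for k in e[:2]])
print(topix(c,[[.4548,-.0889,.04]],True))
E
```

```text
[0.3845 0.2932 0.1275] 17.3 0.9380153495272384
[319.7 185.3] [ 293  150   52   70 2519] [0.4001 0.2981 0.028 ] [0.3999 0.2984] [(np.float64(0.0399), np.float64(-73.7)), (np.float64(0.0563), np.float64(-162.7))]
[602.4 216.6] [578 167  62 104 261] [ 0.4554 -0.0299  0.028 ] [ 0.4593 -0.062 ] [(np.float64(0.1132), np.float64(-2.9)), (np.float64(0.0979), np.float64(-82.0))]
[507.6 190.1] [496 170  40  46 142] [0.4422 0.1314 0.028 ] [0.4456 0.1294] [(np.float64(0.0575), np.float64(-26.2)), (np.float64(0.0203), np.float64(-102.5))]
[529.9 207.9] [523 193  14  29 179] [0.4337 0.0964 0.028 ] [0.4343 0.0976] [(np.float64(0.0289), np.float64(18.0)), (np.float64(0.0152), np.float64(-79.4))]
[[629.16327531 230.41623332]]
```

View pics/w5.png

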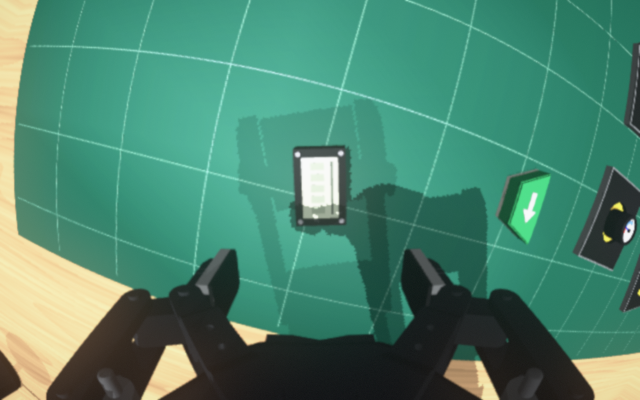

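The display is centred at about (321,187), with its long side at 17.3° in the world. I'll turn the tool 0.042 rad and descend. The fuel gauge sits upright in its tray at (627,228).

Emit:
{"method": "move_arm", "body": {
  "plan": [0.15,0.05,-0.3,0,0,0.04,0.31,0.09,-0.8,0,0,0.04,0.31,0.09,-1.3,0,0,0.04,0.31,0.09,-1.8,0,0,0.04,0.31,0.09,-2.2,0,0,0.04,0.31,0.09,-2.33,0,0,0.04,0.31,0.09,-2.37,0,0,0.04,0.31,0.09,-2.37,0,0,0.04]
}}

```text
time_s: 18.3
eef_pos: [0.4006, 0.2984, 0.0096]
eef_rot: [-0.0, 0.989, 0.15, 0.001]
wrist_force: [0.7, -1.0, 0.0]
opening: 0.94
grasp_force: 0.0
```

Emit:
{"method": "move_arm", "body": {
  "plan": [0,0,0,0,0,0,0,0,0,0,0,0,0,0,0,0,0,0,0,0,0,0,0,0,0,0,0,0,0,0,0,0,0,0,0,0,0,0,0,0,0,0],
  "grip": 25
}}

```text
time_s: 19.18
eef_pos: [0.4006, 0.2987, 0.0096]
eef_rot: [-0.0, 0.989, 0.15, 0.001]
wrist_force: [-1.3, -0.7, 5.6]
opening: 0.475
grasp_force: 61.6
```

Emit:
{"method": "move_arm", "body": {
  "plan": [0,0,0.1,0,0,0,0,0,0.5,0,0,0,0,0,1.1,0,0,0,0.1,-0.3,1.7,0,0,-0.02,0.4,-1.0,2.0,0,0,-0.05,0.8,-1.9,2.0,0,0,-0.08,1.2,-2.9,2.0,0,0,-0.11,1.6,-3.9,2.0,0,0,-0.125,2.0,-4.9,2.0,0,0,-0.125,2.4,-5.9,2.0,0,0,-0.125]
}}

```text
time_s: 20.42
eef_pos: [0.5201, 0.0017, 0.1089]
eef_rot: [-0.0, 0.996, 0.088, -0.0]
wrist_force: [-0.0, 0.9, -0.2]
opening: 0.479
grasp_force: 60.8
```

Emit:
{"method": "move_arm", "body": {
  "plan": [0.4,-1.0,0,0,0,0,0.8,-2.0,0,0,0,0,1.2,-3.0,0,0,0,0,1.6,-3.9,0,0,0,0,1.9,-4.7,0,0,0,0,2.1,-5.2,0,0,0,0,2.19,-5.43,0,0,0,0,2.19,-5.43,0,0,0,0,2.19,-5.43,0,0,0,0]
}}

```text
time_s: 21.55
eef_pos: [0.629, -0.2668, 0.1086]
eef_rot: [-0.0, 0.996, 0.088, -0.0]
wrist_force: [0.3, -0.2, 0.4]
opening: 0.476
grasp_force: 60.8
```

```bash
cat >>h.py <<'E'
def outline(c,name,C,yaw,poly,z=.014):
    P=R.from_euler("z",yaw,degrees=True).apply(np.c_[poly,np.zeros(len(poly))])+[*C,z]
    P=np.vstack([np.linspace(P[i],P[(i+1)%len(P)],25) for i in range(len(P))])
    im=c["pixels"][:,:,::-1].copy()
    for q in topix(c,P,True): cv2.circle(im,tuple(int(x) for x in q.round()),1,(255,0,255),-1)
    cv2.imwrite(f"pics/{name}.png",im)
E
python3 - <<'E'
from h import *
c,o=look("w6")
print(o["eef_rot"].round(3))
outline(c,"w6",(.630,-.2675),10,np.array([[40,29],[-40,29],[-40,-29],[40,-29]])/1e3)
E
```

```text
[ 0.6291 -0.2667  0.1087] 21.6 0.47782039900969603
[-0.     0.996  0.088 -0.   ]
```

View pics/w6.png

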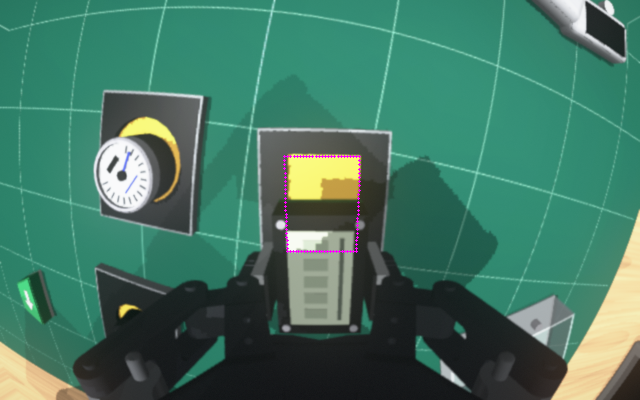

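The outline lies on the cut-out's far edge at (286–360,156), and the module is aligned and level. Lowering.

Emit:
{"method": "move_arm", "body": {
  "plan": [0.02,-0.02,-0.2,0,0,0,0.02,-0.02,-0.6,0,0,0,0.02,-0.02,-1.1,0,0,0,0.02,-0.02,-1.5,0,0,0,0.02,-0.02,-1.7,0,0,0,0.02,-0.02,-1.79,0,0,0,0.02,-0.02,-1.82,0,0,0,0.02,-0.02,-1.84,0,0,0,0.02,-0.02,-1.86,0,0,0,0.02,-0.02,-1.86,0,0,0]
}}

```text
time_s: 22.85
eef_pos: [0.6306, -0.2693, 0.0162]
eef_rot: [0.0, 0.996, 0.088, 0.0]
wrist_force: [0.1, -0.2, -0.4]
opening: 0.475
grasp_force: 60.8
```

Emit:
{"method": "move_arm", "body": {
  "plan": [0,0,-0.01,0,0,0,0,0,-0.02,0,0,0,0,0,-0.02,0,0,0]
}}

```text
time_s: 23.22
eef_pos: [0.6306, -0.2693, 0.0157]
eef_rot: [0.0, 0.996, 0.088, 0.0]
wrist_force: [-2.4, 1.3, 5.9]
opening: 0.475
grasp_force: 61.6
```

Emit:
{"method": "move_arm", "body": {
  "plan": [0,0,0,0,0,0,0,0,0,0,0,0,0,0,0,0,0,0,0,0,0,0,0,0,0,0,0.2,0,0,0,0,0,0.7,0,0,0,0,0,1.3,0,0,0,0,0,1.9,0,0,0,-0.3,0.5,2.3,0,0,-0.05,-0.8,1.3,2.3,0,0,-0.1],
  "grip": 80
}}

```text
time_s: 24.48
eef_pos: [0.5921, -0.2055, 0.1333]
eef_rot: [0.002, 0.999, 0.036, 0.003]
wrist_force: [0.3, 0.5, 0.2]
opening: 0.942
grasp_force: 0.0
```

Emit:
{"method": "move_arm", "body": {
  "plan": [-0.5,0.9,0,0,0,-0.03,-1.0,1.8,0,0,0,-0.04,-1.5,2.7,0,0,0,-0.04,-2.0,3.6,0,0,0,-0.04,-2.5,4.5,0,0,0,-0.04,-2.9,5.2,0,0,0,-0.04,-3.2,5.7,0,0,0,-0.04,-3.4,5.95,0,0,0,-0.04,-3.4,5.95,0,0,0,-0.04]
}}

```text
time_s: 25.6
eef_pos: [0.4203, 0.0937, 0.1303]
eef_rot: [0.0, 1.0, 0.019, 0.0]
wrist_force: [1.0, -0.3, 0.2]
opening: 0.938
grasp_force: 0.0
```

```bash
python3 - <<'E'
from h import *
c,o=look("w7")
im=c["pixels"]; hsv=cv2.cvtColor(im,cv2.COLOR_RGB2HSV).astype(int)
print(hsv[175:200:6,300:345:6].tolist())
outline(c,"w7",(.434,.0985),2,np.array([[21,18],[-21,18],[-38,-18],[38,-18]])/1e3,.028)
E
```

```text
[0.421  0.0931 0.1303] 25.65 0.9374602086255189
[[[74, 146, 233], [74, 147, 233], [74, 145, 232], [105, 2, 251], [74, 148, 229], [74, 150, 228], [73, 154, 175], [80, 154, 83]], [[74, 147, 232], [74, 147, 232], [74, 147, 231], [105, 2, 251], [74, 150, 225], [73, 151, 227], [73, 156, 190], [80, 154, 83]], [[74, 149, 230], [74, 149, 230], [74, 147, 230], [105, 2, 251], [73, 151, 219], [74, 152, 226], [73, 155, 210], [81, 154, 86]], [[74, 150, 228], [74, 148, 228], [105, 2, 251], [105, 2, 251], [90, 3, 242], [73, 148, 201], [73, 157, 171], [81, 152, 82]], [[73, 156, 129], [73, 157, 130], [73, 109, 143], [90, 9, 196], [74, 81, 151], [74, 158, 129], [73, 156, 121], [81, 151, 81]]]
```

View pics/w7.png

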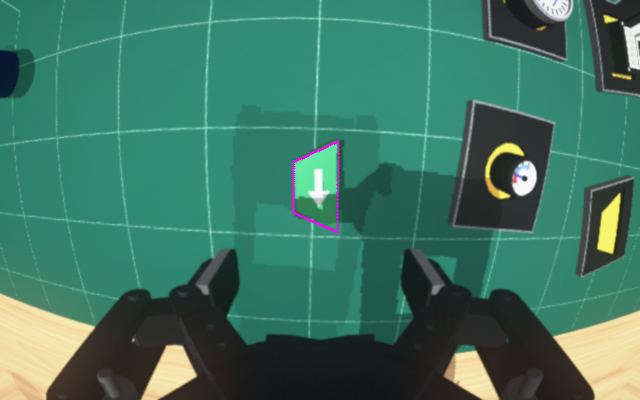

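The projected lens outline at (.434,.0985), yaw 2°, matches the lens at (293–340,142–233). Grasping.

Emit:
{"method": "move_arm", "body": {
  "plan": [0.15,0.05,-0.3,0,0,0,0.27,0.1,-0.8,0,0,0,0.27,0.1,-1.3,0,0,0,0.27,0.1,-1.8,0,0,0,0.27,0.1,-2.2,0,0,0,0.27,0.1,-2.36,0,0,0,0.27,0.1,-2.42,0,0,0,0.27,0.1,-2.42,0,0,0]
}}

```text
time_s: 26.65
eef_pos: [0.4346, 0.098, 0.0093]
eef_rot: [0.0, 1.0, 0.018, 0.0]
wrist_force: [-0.1, 0.4, 0.5]
opening: 0.935
grasp_force: 0.0
```

Emit:
{"method": "move_arm", "body": {
  "plan": [0,0,0,0,0,0,0,0,0,0,0,0,0,0,0,0,0,0,0,0,0,0,0,0,0,0,0,0,0,0,0,0,0,0,0,0,0,0,0,0,0,0,0,0,0,0,0,0],
  "grip": 20
}}

```text
time_s: 27.65
eef_pos: [0.4346, 0.0984, 0.0096]
eef_rot: [0.0, 1.0, 0.018, 0.001]
wrist_force: [-0.1, -0.0, 5.6]
opening: 0.407
grasp_force: 60.3
```

Emit:
{"method": "move_arm", "body": {
  "plan": [0,0,0.1,0,0,0,0,0,0.5,0,0,0,0,0,1.1,0,0,0,0,-0.3,1.7,0,0,0.03,-0.1,-0.9,2.0,0,0,0.07,-0.2,-1.8,2.0,0,0,0.11,-0.3,-2.8,2.0,0,0,0.15,-0.4,-3.8,2.0,0,0,0.19,-0.5,-4.8,2.0,0,0,0.21,-0.6,-5.8,2.0,0,0,0.21]
}}

```text
time_s: 28.9
eef_pos: [0.4035, -0.1932, 0.1091]
eef_rot: [0.0, 0.992, 0.123, 0.0]
wrist_force: [0.4, -0.0, -0.5]
opening: 0.403
grasp_force: 59.7
```

Emit:
{"method": "move_arm", "body": {
  "plan": [-0.05,-0.8,0,0,0,0,-0.1,-1.4,0,0,0,0,-0.13,-1.8,0,0,0,0,-0.13,-1.92,0,0,0,0,-0.13,-1.92,0,0,0,0,-0.13,-1.92,0,0,0,0]
}}

```text
time_s: 29.65
eef_pos: [0.3975, -0.2865, 0.1087]
eef_rot: [-0.0, 0.992, 0.123, -0.0]
wrist_force: [0.0, -0.3, -1.3]
opening: 0.408
grasp_force: 59.8
```

```bash
python3 - <<'E'
from h import *
c,o=look("w8")
print(o["eef_rot"].round(3))
outline(c,"w8",(.398,-.2875),14,np.array([[26,26],[-26,26],[-50.5,-26],[50.5,-26]])/1e3)
E
```

```text
[ 0.3975 -0.2866  0.1087] 29.7 0.4052974464842404
[-0.     0.992  0.123 -0.   ]
```

View pics/w8.png

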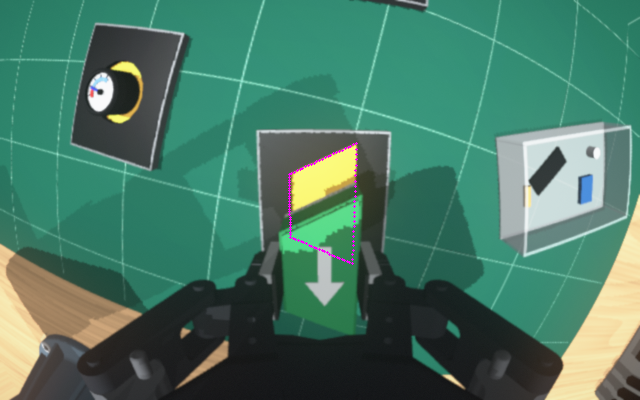

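The outline matches the trapezoid cut-out (290–357,145–265), and the lens is aligned above it. Lowering.

Emit:
{"method": "move_arm", "body": {
  "plan": [0.01,-0.02,-0.2,0,0,0,0.01,-0.02,-0.6,0,0,0,0.01,-0.02,-1.1,0,0,0,0.01,-0.02,-1.5,0,0,0,0.01,-0.02,-1.7,0,0,0,0.01,-0.02,-1.79,0,0,0,0.01,-0.02,-1.82,0,0,0,0.01,-0.02,-1.84,0,0,0,0.01,-0.02,-1.86,0,0,0,0.01,-0.02,-1.87,0,0,0]
}}

```text
time_s: 30.95
eef_pos: [0.3981, -0.2889, 0.0156]
eef_rot: [0.0, 0.992, 0.123, 0.0]
wrist_force: [-0.4, 0.0, -0.5]
opening: 0.406
grasp_force: 59.8
```

Emit:
{"method": "move_arm", "body": {
  "plan": [0,0,0,0,0,0]
}}

```text
time_s: 31.08
eef_pos: [0.3981, -0.2888, 0.0156]
eef_rot: [0.0, 0.992, 0.123, 0.0]
wrist_force: [0.4, -0.2, 0.6]
opening: 0.411
grasp_force: 60.0
```

Emit:
{"method": "move_arm", "body": {
  "plan": [0,0,-0.01,0,0,0,0,0,-0.01,0,0,0]
}}

```text
time_s: 31.32
eef_pos: [0.3981, -0.2889, 0.0155]
eef_rot: [0.0, 0.992, 0.123, 0.0]
wrist_force: [-2.0, 1.9, 7.5]
opening: 0.405
grasp_force: 60.9
```

Emit:
{"method": "move_arm", "body": {
  "plan": [0,0,0,0,0,0,0,0,0,0,0,0,0,0,0,0,0,0,0,0,0,0,0,0,0,0,0.2,0,0,0,0,0,0.7,0,0,0,0,0,1.5,0,0,0,0,0,2.4,0,0,0,0,0,3.2,0,0,0,0,0,3.6,0,0,0],
  "grip": 80
}}

```text
time_s: 32.58
eef_pos: [0.3988, -0.2896, 0.1983]
eef_rot: [0.002, 0.992, 0.123, 0.001]
wrist_force: [-0.6, -0.7, -0.8]
opening: 0.939
grasp_force: 0.0
```

Emit:
{"method": "move_arm", "body": {
  "plan": [0,0.4,0.3,0,0,0,0,1.0,0.5,0,0,0,0,1.9,0.5,0,0,0,0,2.8,0.5,0,0,0,0,3.5,0.5,0,0,0,0,3.9,0.5,0,0,0,0,4.0,0.5,0,0,0,0,4.0,0.5,0,0,0]
}}

```text
time_s: 33.58
eef_pos: [0.3981, -0.0889, 0.2202]
eef_rot: [0.0, 0.992, 0.123, 0.0]
wrist_force: [-0.8, -0.5, 0.2]
opening: 0.936
grasp_force: 0.0
```

```bash
python3 - <<'E'
from h import *
c,o=look("w9"); print(o["wrist_force"])
E
```

```text
[ 0.3981 -0.0893  0.2201] 33.625 0.9390182856691512
[ 0.32044259 -0.56632173 -0.0197775 ]
```

View pics/w9.png

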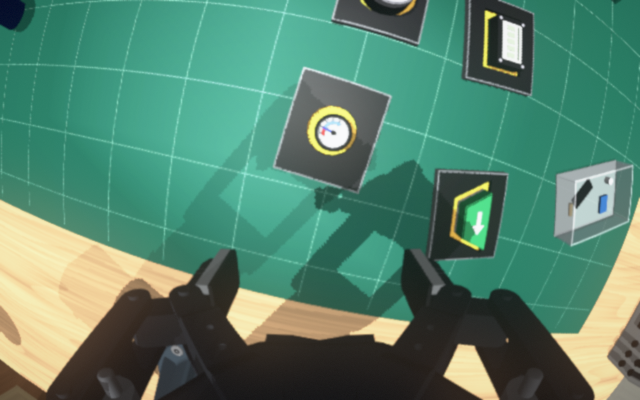

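The fuel gauge, display and lens sit flat in their cut-outs. One last scene-camera check will cover the speedo and the bystanders.

```bash
python3 - <<'E'
from h import *
c=ctrl.camera("scene"); cv2.imwrite("pics/s2.png",cv2.resize(c["pixels"][90:320,130:480,::-1],None,fx=2.2,fy=2.2,interpolation=2))
E
```

```text
(no output)
```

View pics/s2.png

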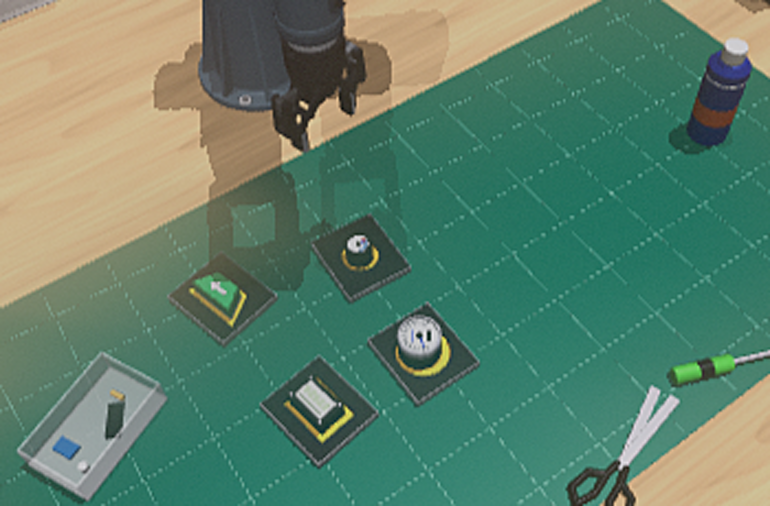

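All four parts lie level in their cut-outs, with yellow visible around each, and the can and box are where they were.

```bash
python3 -c "
from bench import ctrl
print(ctrl.hand_in())"
```

```text
the job is handed in; nothing more can be done
None
```

The speedometer, fuel gauge, display module and lens are each lying flat and face up in their own tray, the spray can and parts box weren't touched, and the job was handed in at about 34 s on the robot's clock (limit 112 s); the hand-in returned no verdict.

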